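Take the hanging display unit off its keyhole studs and lay it on the notebook

TASK

Take the display unit down from its tilted bench stand. It hangs by two keyhole slots in its back: with the gripper's fingers push gently on its right-hand end, leaving the orange grip fin alone, until it comes to a stop and the studs stand in the wide ends of the slots; then take it by the fin and lift it straight off the board. Lay it gently down, face up, in the middle of the brown notebook and let go, without shifting the bottle, the beaker or the vial.

Things in the scene. Friction and masses are not known exactly. Their poses are not given: they have to be found in the camera images.
- stand: Fixed white board, 224 (y) x 112 (up its slope) x 8 mm, on a grey base on the table. Origin: on the table under the board's middle. x level to the rear, y level along the board to the left seen from the robot, z up. The board leans back: its outward normal is 25 degrees off vertical towards -x, [-0.423, 0, 0.906] here; up the slope is [0.906, 0, 0.423].
- stand_face (a point): Centre of the board's front face, 44 mm above the stand's origin. An aluminium ledge 9 mm proud runs along the lower part of the board and carries the unit's lower edge as it slides. The unit hangs on two steel studs behind it, hidden and not measured: shank 7 mm, head 18 mm, one 46 mm to the left of and 34 mm below the other. They are clamped at any of many places along y.
- unit: Loose display unit on the board: grey box, white front, 124 (y) x 76 (x) x 24 (z) mm, 0.17 to 0.35 kg; green screen left, six keys right, orange fin in the middle. Origin: centre of its back, which lies on the board. x up the slope, y left along the board, z out of its face. To come free at the wide ends it is lifted 15 mm or more along z; off the wide ends the stud heads hold it.
- unit_slots (a point): Midpoint of the two wide slot ends in the unit's 4 mm back (hidden). Slots run along y, 10 mm wide, with square 22 mm holes at their right (-y) ends, one 46 mm left of and 34 mm below the other. Pushing the unit left (+y) brings the studs into the holes; an inner stop then halts it with the heads centred, 2 mm free all round. The way varies from 17 to 43 mm: only the stop tells.
- unit_end (a point): Middle of the unit's flat right-hand end face (62 mm to -y of its origin, 12 mm out from the board), where to push. The face is 24 mm high; the bare board goes on 10 mm or more beyond it. Sliding takes 1 to 4 N; 15 N against the stop is ample, over 30 N harms it. It stays where it is pushed; fingers closing off-centre on the fin can push it back.
- unit_grip (a point): Middle of the orange grip fin, 36 mm out from the unit's back on its z axis. The fin is 12 mm thick (y), 50 mm long (x) and stands from 24 to 48 mm above the back.
- notebook: Closed brown notebook, fixed on the table, 210 mm (x) x 152 mm (y) x 13 mm. Origin: centre of its underside, on the table; its cover is 13 mm up.
- bottle_red: White bottle with a red cap, 39 mm across, 78 mm high, standing loose behind the right half of the stand; a bystander. Origin: centre of its underside.
- beaker: Small clear beaker, 56 mm across, 68 mm high, standing loose behind the left half of the stand; a bystander. Origin: centre of its underside.
- vial: Small vial with a white cap, 25 mm across, 47 mm high, standing loose in front of the stand; a bystander. Origin: centre of its underside.

How it is judged:
By the outcome, as a careful person would: the job done as asked, in the order asked, and still so for the second after the job is handed in, with the robot touching nothing.
It also fails if it takes over 45 s, if anything falls off the work surface, if the arm or the gripper's body presses on something with over 40 N, if the wrist force passes 120 N, or if a joint passes its speed limit or range.

ROBOT

A 6-joint arm with a two-finger parallel gripper is mounted at the origin on a cart in front of the work surface, level with it; the furniture and walls round the work are solid. World frame = base frame: x ahead of the robot, y to its left, z up, the work surface at z = 0. Lengths are in mm, angles in rad, forces in N, time in s.
With the tool pointing down it reaches from about 350 to 775 mm from the base axis. Payload 7.3 kg.
Tool frame: the origin (TCP) lies on the centre line of the jaws, within the pads' length; the fingertips stand 17 mm ahead of it and the grasp point (between the pads) lies 2 mm behind it; z points along the fingers, y is the line along which they close (so a half turn about z gives the same grasp; the last joint's range is limited). The gripper opens to 92 mm and grips with 3 to 60 N. Pads are 19 mm wide; open, the fingers measure 130 mm over their backs; the gripper's body (75 mm by 190 mm) begins 47 mm behind the grasp point.
Start: joints at [1.083, 0.342, 1.524, -0, 1.275, -0.146], TCP at [175.957, 494.654, 243.741] pointing down, gripper open.
Joint ranges: [-2.53, 2.53], [-0.77, 2.02], [0.04, 2.7], [-1, 4.14], [0.28, 2.66], [-3.11, 3.11]. Speed limits (rad/s): [2.57, 2.57, 3.14, 3.14, 3.14, 3.14].

INTERFACE

Orientations are given as [roll, pitch, yaw] about the fixed x, y, z axes, in that order (R = Rz(yaw) Ry(pitch) Rx(roll)).
In Python, from plant import bot gives the robot as it stands. The module is installed in compiled form; this text tells all that it offers.
- The arm moves only by the shell command python3 -m pendant 'ROWS'. ROWS is JSON, a list of rows, each a list of 3 entries, a list of its own where there are three numbers: the shift along the world's x, y, z as a fraction of full scale, then the turn, a rotation vector about the world's x, y, z as a fraction of full scale, then the opening, from -1 (shut) to 1 (fully open), so that 0 is half open. In form: [[[tx, ty, tz], [rx, ry, rz], claw], ...]. A call has exactly 10 rows; each row shifts and turns the commanded pose from where the row before left it; what a row does not reach is not made up. Full scale, the value 1, is 30 mm for a shift and 0.12 rad for a turn. A row lasts 1/12 s, in which the tool goes at most 41.7 mm and 7.16 degrees, less where a joint would pass 70% of its speed; a pose out of reach is approached as far as the arm can. A call with a number of a shift or a turn outside -1 to 1 is refused whole. A call with a gripper value outside its range is refused whole. The fingers move at their own pace and stop on an object; the grip force is fixed at half the most. Time passes only in rows, so rows that do not move let the fingers close, or fill a call up. It gives the time, the measured TCP pose, the force, the opening and the grip force at its end, in the units of the state.
- bot.get_obs(): the state, without advancing time (a new reading comes with each control period).
- bot.capture(name): name is "scene" or "top"; returns the picture (384x512x3 uint8, blue, green, red); there is no depth.
- bot.camera_params(name): a dict with "fovy" (degrees; the focal length in pixels is half the picture's height over the tangent of half this angle, whatever the lens; pixels are square), "cx", "cy" (the principal point, pixels), "camera_from_world" (4x4, takes a point from world to camera coordinates). Camera axes: x right, y down, z forward; pixel columns grow to the right and rows downward; lengths in mm; the calibration is good to about 2 mm. A picture is of the moment at which its call begins. camera_params takes no time and is no camera call.
- bot.close_job(): hands the job in; it is judged then, once.
The state is a dict: "time": time; "joint_positions": joint angles; "dq": joint speeds; "tau": joint torques, N m; "tool_pos": TCP position; "tcp_rot": TCP orientation; "contact_force": force on the tool from outside, world axes, zero at the start; "moment": the same for the moment, N m; "grip_width": finger opening in mm; "finger_force": force on a finger pad.
Only numpy, scipy, OpenCV 4.12 (cv2) and the standard library are available. Lean on these libraries where they do the work, as an engineer would, in place of code of your own. Each camera call takes 0.05 s, during which the arm holds its last target. There are 200 camera calls.

## Working session

There is one attempt and no reset: what is moved stays moved. The work goes in short steps, Python scripts to look and compute and a shell command to move; the robot and the scene stay as the last step left them, time stands still between calls to the robot, and variables do not carry over. Pictures are saved under pics/ and viewed, at most 13 in all, crops included, and the job is handed in when it is done.

```bash
mkdir -p pics; python3 - <<'E'
from plant import bot
import cv2
for n in("scene","top"):
    cv2.imwrite(f"pics/{n}0.png",bot.capture(n)); p=bot.camera_params(n); print(n,p)
o=bot.get_obs();print(o)
E
```

```text
scene {'fovy': 49.22320599258939, 'cx': 262.4280583296296, 'cy': 193.9831645439707, 'camera_from_world': array([[-8.56115321e-01, -5.16705333e-01,  9.06398831e-03,
         5.76364952e+02],
       [-3.81186124e-01,  6.19539941e-01, -6.86197785e-01,
         2.22343602e+02],
       [ 3.48946552e-01, -5.90919503e-01, -7.27358539e-01,
         7.77046395e+02],
       [ 0.00000000e+00,  0.00000000e+00,  0.00000000e+00,
         1.00000000e+00]])}
top {'fovy': 44.455729551759255, 'cx': 251.94192549915277, 'cy': 195.50031614978917, 'camera_from_world': array([[ 1.60796133e-01, -9.86987410e-01,  6.75196555e-04,
         1.70115156e+01],
       [-9.61206195e-01, -1.56751222e-01, -2.26961902e-01,
         6.12298834e+02],
       [ 2.24114378e-01,  3.58455930e-02, -9.73903403e-01,
         9.68908371e+02],
       [ 0.00000000e+00,  0.00000000e+00,  0.00000000e+00,
         1.00000000e+00]])}
{'time': 0.1, 'joint_positions': array([ 1.08300160e+00,  3.42640235e-01,  1.52490945e+00, -4.11434681e-05,
        1.27542403e+00, -1.46016713e-01]), 'dq': array([-0.0009019 , -0.00085909, -0.00204942, -0.00053018,  0.00061849,
        0.00044893]), 'tau': array([ 1.62165838e-03, -4.32005560e+01, -2.44694889e+01,  7.18976394e-02,
        5.26183995e-02, -5.27285795e-05]), 'tool_pos': array([175.79612873, 494.32755863, 243.12530651]), 'tcp_rot': array([-3.14022056e+00, -1.62016897e-04,  2.79982654e+00]), 'contact_force': array([-0.2275251 , -0.90183548,  0.15359269]), 'moment': array([-0.0076158 , -0.01904129, -0.02309439]), 'finger_force': 0.0, 'grip_width': 91.34072346551439}
```

View pics/scene0.png

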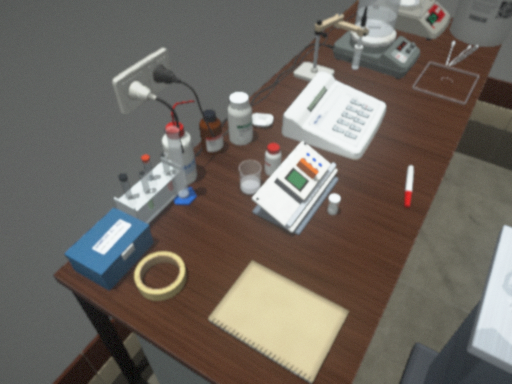

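View pics/top0.png

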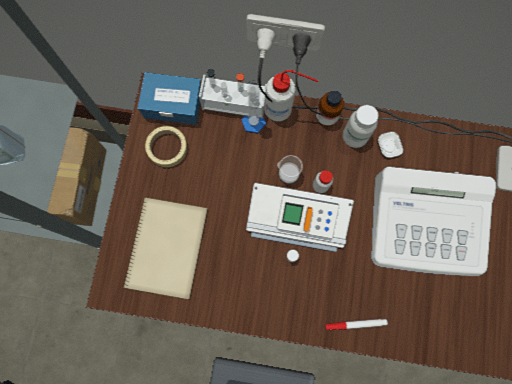

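The scene view shows the stand at about (297,187) and the notebook at about (280,318). In the top view the board is around (300,215), the fin at (308,218), the notebook at (167,248), the vial at (293,256), the beaker at (290,168) and the bottle at (323,181). Next I'll take enlarged crops.

```bash
python3 - <<'E'
import cv2,numpy as np
a=cv2.imread("pics/top0.png")[145:275,235:365]; b=cv2.imread("pics/scene0.png")[135:240,230:350]
a=cv2.resize(a,(598,598),interpolation=cv2.INTER_CUBIC); cv2.imwrite("pics/topc.png",a)
b=cv2.resize(b,(600,525),interpolation=cv2.INTER_CUBIC); cv2.imwrite("pics/scenec.png",b)
E
```

```text
(no output)
```

View pics/topc.png

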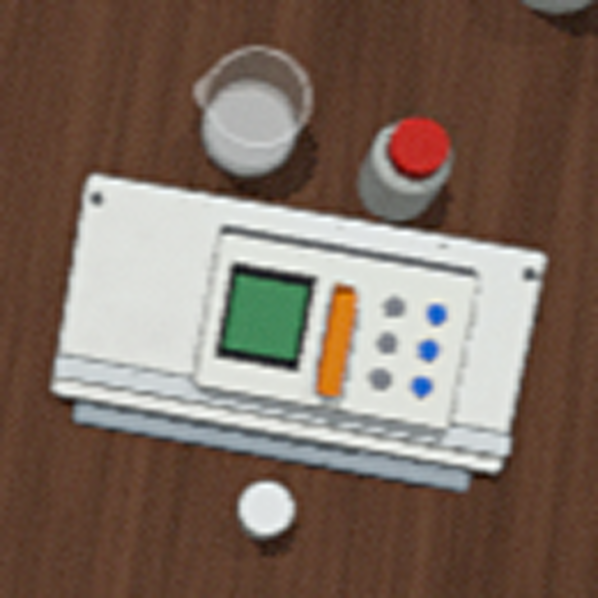

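View pics/scenec.png

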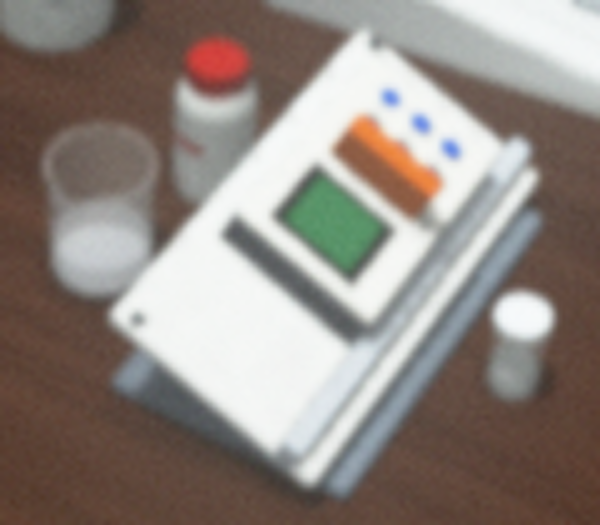

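The top crop shows board upper corners at about (90,175) and (548,253), the fin at (336,340) and the unit's right end from (476,272) to (448,430). In the scene crop the board's upper corners are at about (365,28) and (112,318), and the fin's top ridge at about (395,155).

```bash
cat > h.py <<'E'
import cv2,numpy as np
from plant import bot
def ray(n,uv):
    p=bot.camera_params(n);f=192/np.tan(np.radians(p["fovy"]/2));M=p["camera_from_world"]
    d=M[:3,:3].T@np.array([(uv[0]-p["cx"])/f,(uv[1]-p["cy"])/f,1]);return -M[:3,:3].T@M[:3,3],d
def onp(n,uv,P,N):
    c,d=ray(n,uv);return c+d*((np.array(P)-c)@N)/(d@N)
def onz(n,uv,z): return onp(n,uv,[0,0,z],np.array([0,0,1.]))
def T(u,v): return (235+(u+.5)/4.6-.5,145+(v+.5)/4.6-.5)
def S(u,v): return (230+(u+.5)/5-.5,135+(v+.5)/5-.5)
def proj(n,P):
    p=bot.camera_params(n);f=192/np.tan(np.radians(p["fovy"]/2));q=p["camera_from_world"]@np.r_[P,1];return q[:2]/q[2]*f+[p["cx"],p["cy"]]
E
python3 - <<'E'
from h import *
np.set_printoptions(precision=3,suppress=True)
tl,tr=onz("top",T(90,175),67.7),onz("top",T(548,253),67.7)
stl,str_=onz("scene",S(112,318),67.7),onz("scene",S(365,28),67.7)
print("top",tl,tr,np.linalg.norm(tl-tr),"scene",stl,str_,np.linalg.norm(stl-str_))
bl,br=onz("top",T(53,388),20.3),onz("top",T(500,468),20.3);print("bottom",bl,br)
Y=(tl-tr)/np.linalg.norm(tl-tr); Y[2]=0
hx=np.cross(Y,[0,0,1]); yaw=np.arctan2(hx[1],hx[0]);c,s=np.cos(np.radians(25)),np.sin(np.radians(25))
X=hx*c+np.array([0,0,s]);Z=-hx*s+np.array([0,0,c]);print("yaw",yaw,"X",X,"Y",Y,"Z",Z)
C=((tl+tr)/2+(stl+str_)/2)/2-56*X;C[2]=44;print("face",C,"from top only",(tl+tr)/2-56*X)
def loc(n,uv,h): 
    q=onp(n,uv,C+h*Z,Z)-C; return np.array([q@X,q@Y])
for k,uv in dict(fin_up=(344,287),fin_lo=(328,397),fr_ur=(476,272),fr_ul=(222,230),fr_ll=(195,387),fr_lr=(448,430)).items(): print(k,loc("top",T(*uv),48 if 'fin' in k else 24))
im=bot.capture("top");hsv=cv2.cvtColor(im,cv2.COLOR_BGR2HSV);m=cv2.inRange(hsv,(5,150,150),(22,255,255));m[:145]=0;m[275:]=0
ys,xs=np.where(m>0);print("fin mask",xs.mean(),ys.mean(),loc("top",(xs.mean(),ys.mean()),46))
print("scene fin ridge",loc("scene",S(355,120),48),loc("scene",S(440,185),48))
for uv in((344,287),(328,397)):
  pass
print("vial",onz("top",T(266,509),47),onz("scene",S(524,315),47));print("red",onz("top",T(419,146),78),onz("scene",S(217,60),76));print("beaker",onz("top",T(262,97),68),onz("scene",S(100,160),68))
m=cv2.inRange(hsv,(15,30,120),(35,140,255));m[:190]=0;m[:,:110]=0;m[:,215:]=0
ct=max(cv2.findContours(m,0,2)[0],key=cv2.contourArea);r=cv2.minAreaRect(ct);b=[onz("top",q,13) for q in cv2.boxPoints(r)];print("nb",r,np.array(b),np.mean(b,0),[np.linalg.norm(b[i]-b[i-1]) for i in range(4)])
print("nb scene",[onz("scene",q,13) for q in((255,263),(349,318),(311,377),(210,319))])
E
```

```text
top [632.075 115.209  67.7  ] [ 629.262 -108.532   67.7  ] 223.75890297534033 scene [628.73  117.196  67.7  ] [ 626.014 -107.926   67.7  ] 225.13894259059683
bottom [533.55 117.62  20.3 ] [ 529.714 -106.094   20.3  ]
yaw -0.012569664123767423 X [ 0.906 -0.011  0.423] Y [0.013 1.    0.   ] Z [-0.423  0.005  0.906]
face [578.271   4.625  44.   ] from top only [579.919   3.977  44.033]
fin_up [ 34.604 -15.224]
fin_lo [-18.651 -17.489]
fr_ur [ 47.298 -76.939]
fr_ul [46.631 44.29 ]
fr_ll [-31.594  43.91 ]
fr_lr [-31.116 -78.869]
fin mask 307.6666666666667 218.95726495726495 [  7.638 -16.559]
scene fin ridge [ 29.766 -17.619] [-16.997 -20.353]
vial [488.167   6.613  47.   ] [487.724   5.924  47.   ]
red [669.18  -39.342  78.   ] [670.063 -41.251  76.   ]
beaker [684.476  38.437  68.   ] [684.673  38.15   68.   ]
nb ((165.2115478515625, 247.44232177734375), (66.09113311767578, 94.1357421875), 11.309932708740234) [[361.049 366.812  13.   ]
 [575.08  371.272  13.   ]
 [569.046 216.101  13.   ]
 [356.566 218.426  13.   ]] [465.435 293.153  13.   ] [np.float64(148.4538904929543), np.float64(214.0773568941312), np.float64(155.28808069947902), np.float64(212.49221547757466)]
nb scene [array([557.85 , 219.949,  13.   ]), array([351.742, 231.74 ,  13.   ]), array([363.834, 359.939,  13.   ]), array([563.672, 363.231,  13.   ])]
```

```bash
python3 -m pendant '[[[0.6,-1,0],[0,0,0.274],-1],[[0.6,-1,0],[0,0,0.274],-1],[[0.6,-1,0],[0,0,0.274],-1],[[0.6,-1,0],[0,0,0.274],-1],[[0.6,-1,0],[0,0,0.274],-1],[[0.6,-1,0],[0,0,0.274],-1],[[0.6,-1,0],[0,0,0.274],-1],[[0.6,-1,0],[0,0,0.274],-1],[[0.6,-1,0],[0,0,0.274],-1],[[0.6,-1,0],[0,0,0.274],-1]]'
python3 - <<'E'
from h import *
c1,d1=ray("top",(382,168));c2,d2=ray("scene",(290,105))
t=np.linalg.lstsq(np.c_[d1,-d2],c2-c1,rcond=None)[0];print(c1+d1*t[0],c2+d2*t[1])
E
```

```text
time: 0.98
tool_pos: [356.3, 193.0, 243.7]
tcp_rot: [3.141, -0.0, 3.13]
contact_force: [0.4, -0.0, -0.1]
grip_width: 29.5
finger_force: 0.0
[ 693.69665485 -150.2617131   121.72003659] [ 687.86799001 -151.92999136  120.14473866]
```

```bash
python3 -c "
from plant import bot
print(bot.get_obs()['joint_positions'])"
```

```text
[ 3.06740189e-01  1.20551010e-01  1.82022284e+00  1.50365072e-04
  1.20077402e+00 -1.25284371e+00]
```

The unit's right neighbour is tall (about 120 mm at the rear, y≈-150), so I'll turn the jaw line up the slope for the push. That keeps the wide body clear of it.

```bash
python3 -m pendant '[[[0.63,-0.97,0],[0,0,-1],-1],[[0.63,-0.97,0],[0,0,-1],-1],[[0.63,-0.97,0],[0,0,-1],-1],[[0.63,-0.97,0],[0,0,-1],-1],[[0.63,-0.97,0],[0,0,-1],-1],[[0.63,-0.97,0],[0,0,-1],-1],[[0.63,-0.97,0],[0,0,-1],-1],[[0.63,-0.97,0],[0,0,-1],-1],[[0.63,-0.97,0],[0,0,-1],-1],[[0.63,-0.97,0],[0,0,-1],-1]]'
python3 -m pendant '[[[0,0,0],[0,0,-0.773],-1],[[0,0,0],[0,0,-0.773],-1],[[0,0,0],[0,0,-0.773],-1],[[0,0,0],[0,0,-0.773],-1],[[0,0,-0.5],[-0.008,-0.606,0],-1],[[0,0,-0.5],[-0.008,-0.606,0],-1],[[0,0,-0.5],[-0.008,-0.606,0],-1],[[0,0,-0.5],[-0.008,-0.606,0],-1],[[0,0,-0.5],[-0.008,-0.606,0],-1],[[0,0,-0.5],[-0.008,-0.606,0],-1]]'
cat > l.py <<'E'
from h import *
from scipy.spatial.transform import Rotation as Ro
np.set_printoptions(precision=3,suppress=True)
X=np.array([.906,-.011,.423]);Y=np.array([.0126,1,0]);Z=np.array([-.423,.005,.906]);C=np.array([578.5,4.5,44])
o=bot.get_obs();q=o["tool_pos"]-C;R=Ro.from_euler("xyz",o["tcp_rot"]).as_matrix()
print("t",o["time"],"local",q@X,q@Y,q@Z,"F",o["contact_force"],"w",o["grip_width"],o["finger_force"])
print("R local (cols tool x,y,z):\n",np.array([X,Y,Z])@R,o["joint_positions"])
E
python3 l.py; python3 - <<'E'
from h import *
a=bot.capture("top")[120:290,215:415];cv2.imwrite("pics/t1.png",cv2.resize(a,None,fx=3.5,fy=3.5,interpolation=2))
E
```

```text
time: 1.82
tool_pos: [545.5, -98.0, 243.4]
tcp_rot: [-3.141, -0.0, 1.922]
contact_force: [0.1, 0.2, -0.2]
grip_width: 0.4
finger_force: 0.0
time: 2.65
tool_pos: [544.6, -96.6, 153.5]
tcp_rot: [2.702, 0.002, 1.557]
contact_force: [1.5, 1.9, -0.4]
grip_width: 0.5
finger_force: 0.0
t 2.65 local 16.699031146400532 -101.57146485383235 113.04931324432243 F [ 1.474  1.922 -0.446] w 0.47834458979826616 0.0
R local (cols tool x,y,z):
 [[ 0.001  1.     0.003]
 [ 1.    -0.001 -0.002]
 [-0.003  0.003 -1.   ]] [-0.403  0.316  1.947  0.345  0.492 -0.662]
```

View pics/t1.png

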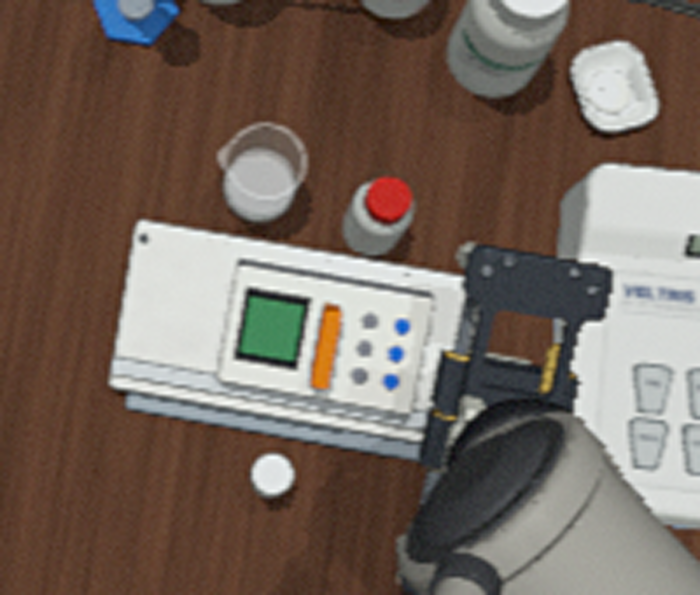

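The picture shows the gripper just right of the unit's end. The fingers are at about (470,360), the unit's end at about (425,350), and the body is clear of the device at right. I'll descend now.

```bash
python3 -m pendant '[[[0.091,0,-0.28],[0,0,0],-1],[[0.091,0,-0.28],[0,0,0],-1],[[0.091,0,-0.28],[0,0,0],-1],[[0.091,0,-0.28],[0,0,0],-1],[[0.091,0,-0.28],[0,0,0],-1],[[0.091,0,-0.28],[0,0,0],-1],[[0.091,0,-0.28],[0,0,0],-1],[[0.091,0,-0.28],[0,0,0],-1],[[0.091,0,-0.28],[0,0,0],-1],[[0.091,0,-0.28],[0,0,0],-1]]'
python3 -m pendant '[[[0,0,0],[0,0,0],-1],[[0,0,0],[0,0,0],-1],[[0,0.07,0],[0,0,0],-1],[[0,0.07,0],[0,0,0],-1],[[0,0.07,0],[0,0,0],-1],[[0,0.07,0],[0,0,0],-1],[[0,0,0],[0,0,0],-1],[[0,0,0],[0,0,0],-1],[[0,0,0],[0,0,0],-1],[[0,0,0],[0,0,0],-1]]'
python3 l.py; python3 - <<'E'
from h import *
a=bot.capture("scene")[100:250,230:400];cv2.imwrite("pics/s1.png",cv2.resize(a,None,fx=4,fy=4,interpolation=2))
E
```

```text
time: 3.53
tool_pos: [572.5, -96.4, 68.8]
tcp_rot: [2.705, -0.0, 1.557]
contact_force: [-0.1, 0.2, 0.3]
grip_width: -0.0
finger_force: 0.0
time: 4.37
tool_pos: [572.3, -88.0, 69.8]
tcp_rot: [2.705, 0.0, 1.557]
contact_force: [0.5, -0.7, 0.1]
grip_width: 0.2
finger_force: 0.0
t 4.3667 local 6.3214525868509535 -92.58939742300693 25.55751875426222 F [ 0.487 -0.679  0.09 ] w 0.23047439619327634 0.0
R local (cols tool x,y,z):
 [[ 0.001  1.    -0.   ]
 [ 1.    -0.001 -0.   ]
 [-0.001 -0.    -1.   ]] [-0.361  0.502  1.957  0.502  0.304 -0.799]
```

View pics/s1.png

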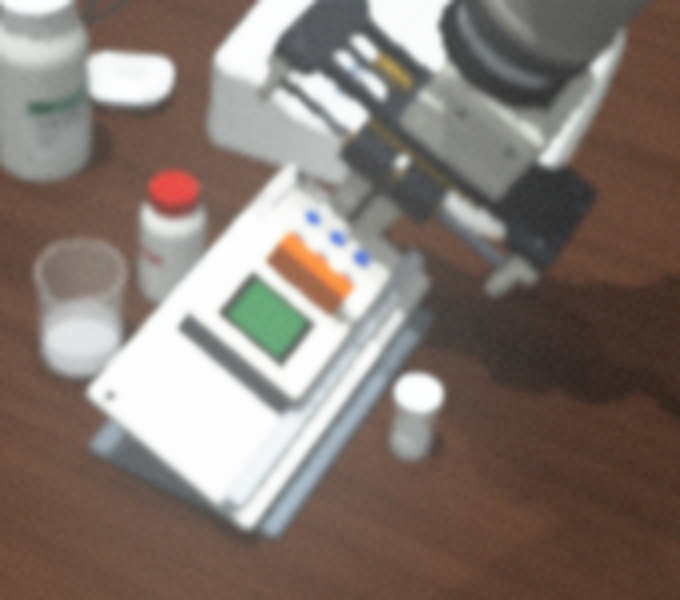

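The picture shows the fingers at about (385,205), standing beside the unit's right end without touching the fin. Joint 5 is close to its lower limit, so I'll lessen the tilt by 8° about the board's Y axis, which doesn't affect the push, and then start pushing.

```bash
python3 -m pendant '[[[0,0,0.03],[0.003,0.3,0],-1],[[0,0,0.03],[0.003,0.3,0],-1],[[0,0,0],[0.003,0.3,0],-1],[[0,0,0],[0.003,0.3,0],-1],[[0,0.05,0],[0,0,0],-1],[[0,0.05,0],[0,0,0],-1],[[0,0.05,0],[0,0,0],-1],[[0,0.05,0],[0,0,0],-1],[[0,0,0],[0,0,0],-1],[[0,0,0],[0,0,0],-1]]'
python3 l.py
```

```text
time: 5.25
tool_pos: [572.0, -81.7, 71.4]
tcp_rot: [2.849, 0.0, 1.558]
contact_force: [-0.2, 0.1, 0.1]
grip_width: 0.7
finger_force: 0.0
t 5.25 local 6.624165923762397 -86.30306487159343 27.172314090853014 F [-0.214  0.097  0.145] w 0.742173934950195 0.0
R local (cols tool x,y,z):
 [[ 0.001  0.99  -0.144]
 [ 1.    -0.    -0.   ]
 [-0.001 -0.144 -0.989]] [-0.32   0.52   1.84   0.18   0.508 -0.452]
```

```bash
python3 -m pendant '[[[0,0.05,0],[0,0,0],-1],[[0,0.05,0],[0,0,0],-1],[[0,0.05,0],[0,0,0],-1],[[0,0.05,0],[0,0,0],-1],[[0,0.05,0],[0,0,0],-1],[[0,0.05,0],[0,0,0],-1],[[0,0,0],[0,0,0],-1],[[0,0,0],[0,0,0],-1],[[0,0,0],[0,0,0],-1],[[0,0,0],[0,0,0],-1]]'
python3 l.py
```

```text
time: 6.08
tool_pos: [572.3, -72.9, 71.6]
tcp_rot: [2.849, 0.0, 1.558]
contact_force: [-0.8, 0.3, -0.3]
grip_width: 0.5
finger_force: 0.0
t 6.0833 local 6.913918779020482 -77.44439208964491 27.240489659168166 F [-0.797  0.291 -0.253] w 0.5351986193560386 0.0
R local (cols tool x,y,z):
 [[ 0.001  0.99  -0.144]
 [ 1.    -0.    -0.001]
 [-0.001 -0.144 -0.99 ]] [-0.303  0.519  1.843  0.17   0.505 -0.428]
```

```bash
cat > fin.py <<'E'
from l import *
def loc(n,uv,h):
    q=onp(n,uv,C+h*Z,Z)-C; return np.array([q@X,q@Y])
for n,r in(("top",(145,275,235,365)),("scene",(110,240,230,350))):
    im=bot.capture(n);h=cv2.cvtColor(im,cv2.COLOR_BGR2HSV);m=cv2.inRange(h,(5,150,150),(22,255,255));k=np.zeros_like(m);k[r[0]:r[1],r[2]:r[3]]=1;ys,xs=np.where(m*k>0)
    print(n,len(xs),loc(n,(xs.mean(),ys.mean()),46))
E
python3 fin.py; python3 - <<'E'
from h import *
a=bot.capture("top")[145:265,250:380];cv2.imwrite("pics/t2.png",cv2.resize(a,None,fx=5,fy=5,interpolation=2))
E
```

```text
t 6.0833 local 6.913918779020482 -77.44439208964491 27.240489659168166 F [-0.797  0.291 -0.253] w 0.5351986193560386 0.0
R local (cols tool x,y,z):
 [[ 0.001  0.99  -0.144]
 [ 1.    -0.    -0.001]
 [-0.001 -0.144 -0.99 ]] [-0.303  0.519  1.843  0.17   0.505 -0.428]
top 115 [ 6.915 -3.859]
scene 101 [ 4.158 -2.627]
```

View pics/t2.png

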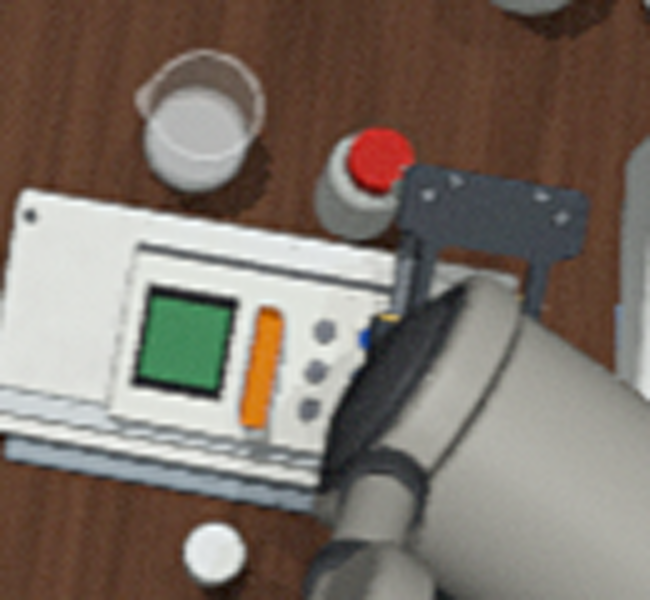

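The picture shows the unit sliding along with the fingers, its fin now at about (262,367). It has moved about 13 mm and sits square on the ledge. I'll go on in small steps and watch Fy.

```bash
python3 -m pendant '[[[0,0.02,0],[0,0,0],-1],[[0,0.02,0],[0,0,0],-1],[[0,0.02,0],[0,0,0],-1],[[0,0.02,0],[0,0,0],-1],[[0,0.02,0],[0,0,0],-1],[[0,0.02,0],[0,0,0],-1],[[0,0.02,0],[0,0,0],-1],[[0,0.02,0],[0,0,0],-1],[[0,0.02,0],[0,0,0],-1],[[0,0.02,0],[0,0,0],-1]]'
```

```text
time: 7.07
tool_pos: [572.3, -66.9, 71.6]
tcp_rot: [2.849, 0.0, 1.558]
contact_force: [0.1, -2.5, -1.0]
grip_width: 0.2
finger_force: 0.7
```

```bash
python3 -m pendant '[[[0,0.01,0],[0,0,0],-1],[[0,0.01,0],[0,0,0],-1],[[0,0.01,0],[0,0,0],-1],[[0,0.01,0],[0,0,0],-1],[[0,0.01,0],[0,0,0],-1],[[0,0.01,0],[0,0,0],-1],[[0,0.01,0],[0,0,0],-1],[[0,0.01,0],[0,0,0],-1],[[0,0.01,0],[0,0,0],-1],[[0,0.01,0],[0,0,0],-1]]'
```

```text
time: 7.9
tool_pos: [572.3, -64.0, 71.6]
tcp_rot: [2.849, 0.001, 1.558]
contact_force: [1.2, -2.1, -0.7]
grip_width: 0.3
finger_force: 0.8
```

```bash
python3 -m pendant '[[[0,0.01,0],[0,0,0],-1],[[0,0.01,0],[0,0,0],-1],[[0,0.01,0],[0,0,0],-1],[[0,0.01,0],[0,0,0],-1],[[0,0.01,0],[0,0,0],-1],[[0,0.01,0],[0,0,0],-1],[[0,0.01,0],[0,0,0],-1],[[0,0.01,0],[0,0,0],-1],[[0,0.01,0],[0,0,0],-1],[[0,0.01,0],[0,0,0],-1]]'
```

```text
time: 8.73
tool_pos: [572.3, -61.0, 71.6]
tcp_rot: [2.849, 0.001, 1.558]
contact_force: [1.6, -1.8, -0.3]
grip_width: 0.2
finger_force: 0.9
```

Sliding takes about 2 N. I'll keep going.

```bash
python3 -m pendant '[[[0,0.01,0],[0,0,0],-1],[[0,0.01,0],[0,0,0],-1],[[0,0.01,0],[0,0,0],-1],[[0,0.01,0],[0,0,0],-1],[[0,0.01,0],[0,0,0],-1],[[0,0.01,0],[0,0,0],-1],[[0,0.01,0],[0,0,0],-1],[[0,0.01,0],[0,0,0],-1],[[0,0.01,0],[0,0,0],-1],[[0,0.01,0],[0,0,0],-1]]'
```

```text
time: 9.57
tool_pos: [572.3, -58.0, 71.6]
tcp_rot: [2.849, 0.001, 1.558]
contact_force: [3.0, -2.2, 0.3]
grip_width: 0.6
finger_force: 1.1
```

```bash
python3 -m pendant '[[[0,0.01,0],[0,0,0],-1],[[0,0.01,0],[0,0,0],-1],[[0,0.01,0],[0,0,0],-1],[[0,0.01,0],[0,0,0],-1],[[0,0.01,0],[0,0,0],-1],[[0,0.01,0],[0,0,0],-1],[[0,0.01,0],[0,0,0],-1],[[0,0.01,0],[0,0,0],-1],[[0,0.01,0],[0,0,0],-1],[[0,0.01,0],[0,0,0],-1]]'
```

```text
time: 10.4
tool_pos: [572.3, -54.9, 71.6]
tcp_rot: [2.849, 0.0, 1.558]
contact_force: [1.2, -2.2, 0.3]
grip_width: 0.3
finger_force: 1.2
```

```bash
python3 -m pendant '[[[0,0.01,0],[0,0,0],-1],[[0,0.01,0],[0,0,0],-1],[[0,0.01,0],[0,0,0],-1],[[0,0.01,0],[0,0,0],-1],[[0,0.01,0],[0,0,0],-1],[[0,0.01,0],[0,0,0],-1],[[0,0.01,0],[0,0,0],-1],[[0,0.01,0],[0,0,0],-1],[[0,0.01,0],[0,0,0],-1],[[0,0.01,0],[0,0,0],-1]]'
```

```text
time: 11.23
tool_pos: [572.3, -51.9, 71.5]
tcp_rot: [2.849, 0.0, 1.558]
contact_force: [2.0, -1.3, 0.5]
grip_width: 0.2
finger_force: 1.2
```

```bash
python3 -m pendant '[[[0,0.01,0],[0,0,0],-1],[[0,0.01,0],[0,0,0],-1],[[0,0.01,0],[0,0,0],-1],[[0,0.01,0],[0,0,0],-1],[[0,0.01,0],[0,0,0],-1],[[0,0.01,0],[0,0,0],-1],[[0,0.01,0],[0,0,0],-1],[[0,0.01,0],[0,0,0],-1],[[0,0.01,0],[0,0,0],-1],[[0,0.01,0],[0,0,0],-1]]'
```

```text
time: 12.07
tool_pos: [572.3, -50.3, 71.6]
tcp_rot: [2.849, 0.002, 1.557]
contact_force: [-1.4, -12.9, 0.8]
grip_width: 0.4
finger_force: 6.0
```

The stop is reached: about 13 N, and the fingers no longer advance. I'll back off sideways, rise, and turn the jaws across the fin.

```bash
python3 -m pendant '[[[0,-0.15,0],[0,0,0],-1],[[0,-0.3,0],[0,0,0],-1],[[-0.16,0,0.34],[0,0,0],-1],[[-0.16,0,0.34],[0,0,0],-1],[[-0.16,0,0.34],[0,0,0],-1],[[-0.16,0,0.34],[0,0,0],-1],[[-0.16,0,0.34],[0,0,0],-1],[[-0.16,0,0.34],[0,0,0],-1],[[-0.16,0,0.34],[0,0,0],-1],[[-0.16,0,0.34],[0,0,0],-1]]'
python3 -m pendant '[[[0,0.29,0],[-0.267,0.003,0.895],-1],[[0,0.29,0],[-0.267,0.003,0.895],-1],[[0,0.29,0],[-0.267,0.003,0.895],-1],[[0,0.29,0],[-0.267,0.003,0.895],-1],[[0,0.29,0],[-0.267,0.003,0.895],-1],[[0,0.29,0],[-0.267,0.003,0.895],-1],[[0,0.29,0],[-0.267,0.003,0.895],-1],[[0,0.29,0],[-0.267,0.003,0.895],-0.2],[[0,0.29,0],[-0.267,0.003,0.895],-0.2],[[0,0.29,0],[-0.267,0.003,0.895],-0.2]]'
python3 -m pendant '[[[-0.7,0,0.7],[-0.267,0.003,0.895],-0.2],[[-0.7,0,0.7],[-0.267,0.003,0.895],-0.2],[[-0.7,0,0.7],[-0.267,0.003,0.895],-0.2],[[-0.7,0,0.7],[-0.267,0.003,0.895],-0.2],[[0,0,0],[0,0,0],-0.2],[[0,0,0],[0,0,0],-0.2],[[0,0,0],[0,0,0],-0.2],[[0,0,0],[0,0,0],-0.2],[[0,0,0],[0,0,0],-0.2],[[0,0,0],[0,0,0],-0.2]]'
python3 fin.py;python3 - <<'E'
from h import *
a=np.vstack([bot.capture("top")[145:265,230:390],bot.capture("scene")[100:220,230:390]]);cv2.imwrite("pics/t3.png",cv2.resize(a,None,fx=2.5,fy=2.5,interpolation=2))
E
```

```text
time: 12.9
tool_pos: [533.3, -62.3, 154.4]
tcp_rot: [2.849, 0.001, 1.558]
contact_force: [0.3, 0.7, -0.1]
grip_width: 0.7
finger_force: 0.0
time: 13.73
tool_pos: [533.6, 24.9, 153.8]
tcp_rot: [3.011, 0.262, 2.667]
contact_force: [-0.7, 0.2, -0.6]
grip_width: 15.8
finger_force: 0.0
time: 14.57
tool_pos: [450.0, 24.5, 236.2]
tcp_rot: [3.138, 0.289, 3.126]
contact_force: [0.5, 0.5, 0.0]
grip_width: 36.8
finger_force: 0.0
t 14.5667 local -35.393979122778525 18.41141241908928 228.57067147340564 F [0.468 0.453 0.04 ] w 36.83802035147156 0.0
R local (cols tool x,y,z):
 [[-0.989  0.004 -0.147]
 [ 0.003  1.     0.003]
 [ 0.147  0.002 -0.989]] [-0.143  0.065  1.944  0.054  0.847 -1.729]
top 111 [ 6.493 17.997]
scene 67 [ 3.47  17.802]
```

View pics/t3.png

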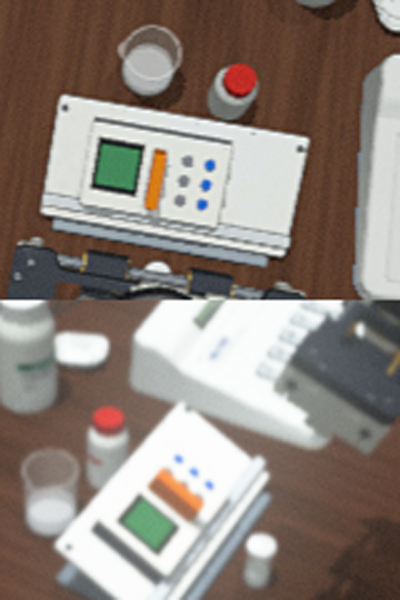

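The picture shows the unit at its new place, fin at about (155,180) in the top half, and nothing else has moved. Both views put the fin at Y≈18 on the board. I'll descend over it.

```bash
python3 -m pendant '[[[0.318,-0.005,-0.34],[0,0,0],-0.2],[[0.318,-0.005,-0.34],[0,0,0],-0.2],[[0.318,-0.005,-0.34],[0,0,0],-0.2],[[0.318,-0.005,-0.34],[0,0,0],-0.2],[[0.318,-0.005,-0.34],[0,0,0],-0.2],[[0.318,-0.005,-0.34],[0,0,0],-0.2],[[0.318,-0.005,-0.34],[0,0,0],-0.2],[[0.318,-0.005,-0.34],[0,0,0],-0.2],[[0.318,-0.005,-0.34],[0,0,0],-0.2],[[0.318,-0.005,-0.34],[0,0,0],-0.2]]'
python3 -m pendant '[[[0.088,-0.001,-0.189],[0,0,0],-0.2],[[0.088,-0.001,-0.189],[0,0,0],-0.2],[[0.088,-0.001,-0.189],[0,0,0],-0.2],[[0.088,-0.001,-0.189],[0,0,0],-0.2],[[0.088,-0.001,-0.189],[0,0,0],-0.2],[[0.088,-0.001,-0.189],[0,0,0],-0.2],[[0.088,-0.001,-0.189],[0,0,0],-0.2],[[0.088,-0.001,-0.189],[0,0,0],-0.2],[[0,0,0],[0,0,0],-0.4],[[0,0,0],[0,0,0],-0.4]]'
python3 l.py
```

```text
time: 15.6
tool_pos: [545.8, 23.1, 134.4]
tcp_rot: [3.138, 0.291, 3.127]
contact_force: [-0.1, 1.0, -1.3]
grip_width: 36.8
finger_force: 0.0
time: 16.43
tool_pos: [566.2, 22.8, 89.3]
tcp_rot: [3.138, 0.29, 3.127]
contact_force: [0.1, -0.5, -0.2]
grip_width: 28.7
finger_force: 0.0
t 16.4333 local 7.872126662678896 18.15711816915947 46.35257012109724 F [ 0.114 -0.543 -0.169] w 28.73564107720511 0.0
R local (cols tool x,y,z):
 [[-0.989  0.003 -0.146]
 [ 0.002  1.     0.003]
 [ 0.146  0.002 -0.989]] [-0.112  0.475  1.856  0.063  0.523 -1.718]
```

```bash
python3 -m pendant '[[[0,0,0],[0,0,0],-0.5],[[0,0,0],[0,0,0],-0.55],[[0,0,0],[0,0,0],-0.6],[[0,0,0],[0,0,0],-0.64],[[0,0,0],[0,0,0],-0.66],[[0,0,0],[0,0,0],-0.67],[[0,0,0],[0,0,0],-0.68],[[0,0,0],[0,0,0],-0.68],[[0,0,0],[0,0,0],-0.68],[[0,0,0],[0,0,0],-0.68]]'; python3 l.py
```

```text
time: 17.27
tool_pos: [566.4, 22.8, 89.8]
tcp_rot: [3.138, 0.291, 3.127]
contact_force: [0.0, -0.8, -1.2]
grip_width: 14.7
finger_force: 0.0
t 17.2667 local 8.194050962570405 18.161707374142747 46.701231393002175 F [ 0.033 -0.795 -1.186] w 14.693991887874413 0.0
R local (cols tool x,y,z):
 [[-0.989  0.003 -0.145]
 [ 0.002  1.     0.003]
 [ 0.145  0.002 -0.989]] [-0.112  0.474  1.856  0.063  0.523 -1.718]
```

```bash
python3 -m pendant '[[[0,0,0],[0,0,0],-0.7],[[0,0,0],[0,0,0],-0.72],[[0,0,0],[0,0,0],-0.74],[[0,0,0],[0,0,0],-1],[[0,0,0],[0,0,0],-1],[[0,0,0],[0,0,0],-1],[[0,0,0],[0,0,0],-1],[[0,0,0],[0,0,0],-1],[[0,0,0],[0,0,0],-1],[[0,0,0],[0,0,0],-1]]'; python3 -m pendant '[[[-0.014,0,0.03],[0,0,0],-1],[[-0.014,0,0.03],[0,0,0],-1],[[-0.014,0,0.03],[0,0,0],-1],[[-0.014,0,0.03],[0,0,0],-1],[[-0.014,0,0.03],[0,0,0],-1],[[-0.014,0,0.03],[0,0,0],-1],[[0,0,0],[0,0,0],-1],[[0,0,0],[0,0,0],-1],[[0,0,0],[0,0,0],-1],[[0,0,0],[0,0,0],-1]]';python3 l.py
```

```text
time: 18.1
tool_pos: [566.4, 22.6, 89.8]
tcp_rot: [3.138, 0.291, 3.127]
contact_force: [-0.6, -5.1, 0.1]
grip_width: 11.6
finger_force: 30.0
time: 18.93
tool_pos: [563.8, 23.1, 95.3]
tcp_rot: [3.138, 0.291, 3.127]
contact_force: [0.9, -1.3, -0.3]
grip_width: 11.9
finger_force: 30.0
t 18.9333 local 8.150633579152124 18.43263046104454 52.841782890258195 F [ 0.86  -1.306 -0.295] w 11.878054375742074 30.006133317947388
R local (cols tool x,y,z):
 [[-0.989  0.003 -0.145]
 [ 0.002  1.     0.003]
 [ 0.145  0.003 -0.989]] [-0.112  0.461  1.858  0.062  0.534 -1.717]
```

```bash
python3 -m pendant '[[[-0.028,0,0.06],[0,0,0],-1],[[-0.028,0,0.06],[0,0,0],-1],[[-0.028,0,0.06],[0,0,0],-1],[[-0.028,0,0.06],[0,0,0],-1],[[-0.028,0,0.06],[0,0,0],-1],[[-0.028,0,0.06],[0,0,0],-1],[[-0.028,0,0.06],[0,0,0],-1],[[-0.028,0,0.06],[0,0,0],-1],[[-0.028,0,0.06],[0,0,0],-1],[[-0.028,0,0.06],[0,0,0],-1]]'
python3 -m pendant '[[[-0.1,0,0.21],[0,0,0],-1],[[-0.1,0,0.21],[0,0,0],-1],[[-0.1,0,0.21],[0,0,0],-1],[[-0.1,0,0.21],[0,0,0],-1],[[-0.1,0,0.21],[0,0,0],-1],[[-0.1,0,0.21],[0,0,0],-1],[[-0.1,0,0.21],[0,0,0],-1],[[-0.1,0,0.21],[0,0,0],-1],[[0,0,0],[0,0,0],-1],[[0,0,0],[0,0,0],-1]]';python3 l.py;python3 - <<'E'
from h import *
a=bot.capture("scene")[70:240,230:400];cv2.imwrite("pics/s4.png",cv2.resize(a,None,fx=3.5,fy=3.5,interpolation=2))
E
```

```text
time: 19.77
tool_pos: [555.3, 22.8, 113.4]
tcp_rot: [3.138, 0.291, 3.127]
contact_force: [-0.0, 0.1, -1.9]
grip_width: 11.8
finger_force: 30.0
time: 20.6
tool_pos: [531.5, 22.8, 164.1]
tcp_rot: [3.138, 0.292, 3.127]
contact_force: [0.2, 0.0, -1.9]
grip_width: 11.6
finger_force: 30.0
t 20.6 local 8.061093055616052 17.700817330562586 128.7633637627218 F [ 0.154  0.042 -1.877] w 11.60108908804036 29.997683465480804
R local (cols tool x,y,z):
 [[-0.989  0.003 -0.144]
 [ 0.002  1.     0.003]
 [ 0.144  0.002 -0.989]] [-0.121  0.306  1.867  0.054  0.68  -1.714]
```

View pics/s4.png

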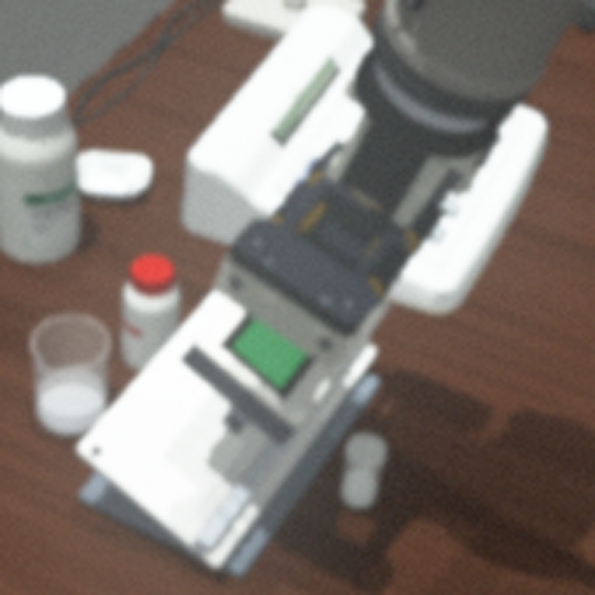

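The picture shows the unit held by the fin, clear of the board and parallel to it, with the vial, bottle and beaker undisturbed. I'll carry it to the notebook and level it on the way.

```bash
python3 -m pendant '[[[-0.15,0.4,0.1],[0.003,0.218,0],-1],[[-0.15,0.6,0.1],[0.003,0.218,0],-1],[[-0.15,0.6,0],[0.003,0.218,0],-1],[[-0.15,0.6,0],[0.003,0.218,0],-1],[[-0.15,0.6,0],[0.003,0.218,0],-1],[[-0.15,0.6,0],[0.003,0.218,0],-1],[[-0.15,0.6,0],[0.003,0.218,0],-1],[[-0.15,0.6,0],[0.003,0.218,0],-1],[[-0.15,0.6,0],[0.003,0.218,0],-1],[[-0.15,0.6,0],[0.003,0.218,0],-1]]'
python3 -m pendant '[[[-0.078,0.5,-0.2],[0.002,0.145,0],-1],[[-0.078,0.5,-0.2],[0.002,0.145,0],-1],[[-0.078,0.5,-0.2],[0.002,0.145,0],-1],[[-0.078,0.4,-0.2],[0.002,0.145,0],-1],[[-0.078,0.4,-0.2],[0.002,0.145,0],-1],[[-0.078,0.3,-0.2],[0.002,0.145,0],-1],[[-0.078,0.3,-0.2],[0.002,0.145,0],-1],[[-0.078,0.1,-0.2],[0.002,0.145,0],-1],[[-0.078,0,-0.2],[0.002,0.145,0],-1],[[-0.078,0,-0.2],[0.002,0.145,0],-1]]';python3 -m pendant '[[[0,0,-0.1],[0,0,0],-1],[[0,0,-0.1],[0,0,0],-1],[[0,0,-0.1],[0,0,0],-1],[[0,0,0],[0,0,0],-1],[[0,0,0],[0,0,0],-1],[[0,0,0],[0,0,0],-1],[[0,0,0],[0,0,0],-1],[[0,0,0],[0,0,0],-1],[[0,0,0],[0,0,0],-1],[[0,0,0],[0,0,0],-1]]'; python3 l.py; python3 - <<'E'
from h import *
a=bot.capture("scene")[200:384,150:390];cv2.imwrite("pics/s5.png",cv2.resize(a,None,fx=3,fy=3,interpolation=2))
E
```

```text
time: 21.48
tool_pos: [486.2, 197.7, 169.1]
tcp_rot: [3.139, 0.028, 3.127]
contact_force: [0.1, -0.1, -3.5]
grip_width: 11.8
finger_force: 30.0
time: 22.32
tool_pos: [462.8, 286.6, 108.9]
tcp_rot: [3.139, -0.147, 3.127]
contact_force: [0.4, -0.1, -2.4]
grip_width: 12.2
finger_force: 30.0
time: 23.15
tool_pos: [463.1, 286.8, 100.7]
tcp_rot: [3.138, -0.144, 3.127]
contact_force: [0.5, -0.1, -2.9]
grip_width: 11.8
finger_force: 30.0
t 23.15 local -83.66495854994163 280.8778070331422 101.59469652994302 F [ 0.471 -0.063 -2.883] w 11.776499100598762 29.997442066669464
R local (cols tool x,y,z):
 [[-0.836  0.004 -0.549]
 [ 0.002  1.     0.003]
 [ 0.549  0.001 -0.836]] [ 0.381  0.591  1.551  0.065  1.132 -1.206]
```

View pics/s5.png

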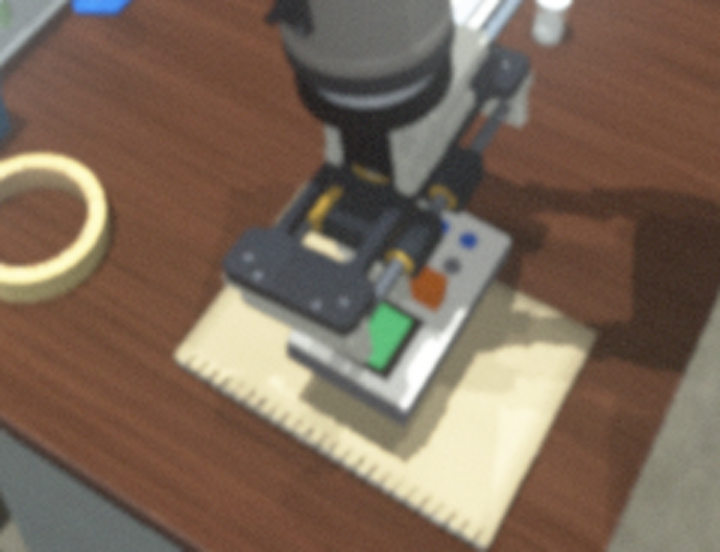

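The picture shows the unit level over the notebook, a little right of its middle. I'll shift it 6 mm left and lower it.

```bash
python3 -m pendant '[[[0,0.02,-0.11],[0,0,0],-1],[[0,0.02,-0.11],[0,0,0],-1],[[0,0.02,-0.11],[0,0,0],-1],[[0,0.02,-0.11],[0,0,0],-1],[[0,0.02,-0.11],[0,0,0],-1],[[0,0.02,-0.11],[0,0,0],-1],[[0,0.02,-0.11],[0,0,0],-1],[[0,0.02,-0.11],[0,0,0],-1],[[0,0.02,-0.11],[0,0,0],-1],[[0,0.02,-0.11],[0,0,0],-1]]'; python3 -m pendant '[[[0,0,-0.02],[0,0,0],-1],[[0,0,-0.02],[0,0,0],-1],[[0,0,-0.02],[0,0,0],-1],[[0,0,-0.02],[0,0,0],-1],[[0,0,-0.02],[0,0,0],-1],[[0,0,-0.02],[0,0,0],-1],[[0,0,-0.02],[0,0,0],-1],[[0,0,-0.02],[0,0,0],-1],[[0,0,0],[0,0,0],-1],[[0,0,0],[0,0,0],-1]]'
```

```text
time: 24.03
tool_pos: [463.0, 292.9, 67.3]
tcp_rot: [3.139, -0.145, 3.127]
contact_force: [-0.5, 0.2, -2.6]
grip_width: 11.7
finger_force: 30.0
time: 24.87
tool_pos: [463.1, 292.8, 62.8]
tcp_rot: [3.139, -0.145, 3.127]
contact_force: [0.2, 0.5, -2.0]
grip_width: 11.6
finger_force: 30.0
```

```bash
python3 -m pendant '[[[0,0,-0.01],[0,0,0],-1],[[0,0,-0.01],[0,0,0],-1],[[0,0,-0.01],[0,0,0],-1],[[0,0,-0.01],[0,0,0],-1],[[0,0,-0.01],[0,0,0],-1],[[0,0,-0.01],[0,0,0],-1],[[0,0,0],[0,0,0],-1],[[0,0,0],[0,0,0],-1],[[0,0,0],[0,0,0],-1],[[0,0,0],[0,0,0],-1]]'
```

```text
time: 25.7
tool_pos: [463.1, 292.8, 61.0]
tcp_rot: [3.138, -0.145, 3.127]
contact_force: [1.2, 0.2, -2.8]
grip_width: 11.7
finger_force: 30.0
```

```bash
python3 -m pendant '[[[0,0,-0.01],[0,0,0],-1],[[0,0,-0.01],[0,0,0],-1],[[0,0,-0.01],[0,0,0],-1],[[0,0,-0.01],[0,0,0],-1],[[0,0,-0.01],[0,0,0],-1],[[0,0,0],[0,0,0],-1],[[0,0,0],[0,0,0],-1],[[0,0,0],[0,0,0],-1],[[0,0,0],[0,0,0],-1],[[0,0,0],[0,0,0],-1]]'
```

```text
time: 26.53
tool_pos: [463.1, 292.8, 59.5]
tcp_rot: [3.138, -0.145, 3.127]
contact_force: [0.5, -0.5, -2.6]
grip_width: 11.8
finger_force: 30.0
```

```bash
python3 -m pendant '[[[0,0,-0.01],[0,0,0],-1],[[0,0,-0.01],[0,0,0],-1],[[0,0,-0.01],[0,0,0],-1],[[0,0,-0.01],[0,0,0],-1],[[0,0,-0.01],[0,0,0],-1],[[0,0,0],[0,0,0],-1],[[0,0,0],[0,0,0],-1],[[0,0,0],[0,0,0],-1],[[0,0,0],[0,0,0],-1],[[0,0,0],[0,0,0],-1]]'
```

```text
time: 27.37
tool_pos: [463.1, 292.8, 58.0]
tcp_rot: [3.139, -0.145, 3.127]
contact_force: [0.6, -0.5, -2.9]
grip_width: 11.9
finger_force: 30.0
```

```bash
python3 -m pendant '[[[0,0,-0.01],[0,0,0],-1],[[0,0,-0.01],[0,0,0],-1],[[0,0,-0.01],[0,0,0],-1],[[0,0,-0.01],[0,0,0],-1],[[0,0,-0.01],[0,0,0],-1],[[0,0,0],[0,0,0],-1],[[0,0,0],[0,0,0],-1],[[0,0,0],[0,0,0],-1],[[0,0,0],[0,0,0],-1],[[0,0,0],[0,0,0],-1]]'
```

```text
time: 28.2
tool_pos: [463.1, 292.8, 56.5]
tcp_rot: [3.138, -0.145, 3.127]
contact_force: [0.4, 0.6, -1.7]
grip_width: 11.8
finger_force: 30.0
```

```bash
python3 -m pendant '[[[0,0,-0.01],[0,0,0],-1],[[0,0,-0.01],[0,0,0],-1],[[0,0,-0.01],[0,0,0],-1],[[0,0,0],[0,0,0],-1],[[0,0,0],[0,0,0],-1],[[0,0,0],[0,0,0],-1],[[0,0,0],[0,0,0],-1],[[0,0,0],[0,0,0],-1],[[0,0,0],[0,0,0],-1],[[0,0,0],[0,0,0],-1]]'
```

```text
time: 29.03
tool_pos: [463.1, 292.8, 56.4]
tcp_rot: [3.138, -0.144, 3.127]
contact_force: [-1.9, -0.8, 5.9]
grip_width: 11.4
finger_force: 30.0
```

It has touched down at about 6 N. I'll release it and withdraw.

```bash
python3 -m pendant '[[[0,0,0.01],[0,0,0],-0.7],[[0,0,0],[0,0,0],-0.65],[[0,0,0],[0,0,0],-0.55],[[0,0,0],[0,0,0],-0.4],[[0,0,0],[0,0,0],-0.3],[[0,0,0],[0,0,0],-0.3],[[0,0,0.1],[0,0,0],-0.3],[[0,0,0.3],[0,0,0],-0.3],[[0,0,0.6],[0,0,0],-0.3],[[0,0,0.8],[0,0,0],-0.3]]'
python3 -m pendant '[[[-0.3,0,0.8],[0,0,0],-0.3],[[-0.3,0,0.8],[0,0,0],-0.3],[[-0.5,0.5,0.8],[0,0,0],-0.3],[[-0.5,0.5,0.8],[0,0,0],-0.3],[[-0.4,0.8,0.5],[0,0,0],-0.3],[[-0.4,0.8,0.3],[0,0,0],-0.3],[[-0.4,0.8,0],[0,0,0],-0.3],[[-0.3,0.6,0],[0,0,0],-0.3],[[0,0,0],[0,0,0],-0.3],[[0,0,0],[0,0,0],-0.3]]'
python3 - <<'E'
from h import *
a=bot.capture("top")[110:310,90:370];cv2.imwrite("pics/t6.png",cv2.resize(a,None,fx=2.8,fy=2.8,interpolation=2))
E
```

```text
time: 29.87
tool_pos: [462.2, 292.4, 109.8]
tcp_rot: [3.14, -0.148, 3.127]
contact_force: [0.6, 0.4, 0.4]
grip_width: 32.4
finger_force: 0.0
time: 30.7
tool_pos: [369.5, 413.3, 230.5]
tcp_rot: [3.138, -0.144, 3.129]
contact_force: [-0.3, -0.1, -0.2]
grip_width: 32.2
finger_force: 0.0
```

View pics/t6.png

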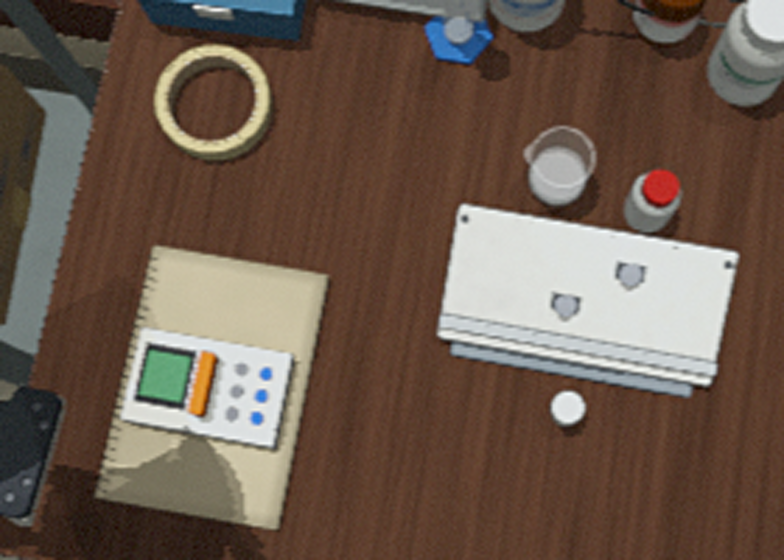

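The picture shows the unit face up in the middle of the notebook at about (205,390), centred once parallax is allowed for. The studs are bare, and the bottle, beaker and vial stand where they were.

```bash
python3 -c "
from plant import bot
print(bot.close_job())"
```

```text
the job is handed in; nothing more can be done
None
```

The display unit lies face up in the middle of the notebook and is released; the bottle, beaker and vial look undisturbed, and the job was handed in at about 31 s of the 45 s allowed.

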